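Sweep the toy blocks back into the play tray's well

ROBOT

A 7-joint arm with a two-finger parallel gripper is mounted at the origin on the work surface. World frame = base frame: x ahead of the robot, y to its left, z up, the work surface at z = 0. Lengths are in m, angles in rad, forces in N, time in s.
With the tool pointing down it reaches from about 0.4 to 0.875 m from the base axis. Payload 19.3 kg.
Tool frame: the origin (TCP) lies on the centre line of the jaws, within the pads' length; the fingertips stand 8 mm ahead of it and the grasp point (between the pads) lies 11 mm behind it (nose_length is the distance from the TCP to the fingertips, in m); z points along the fingers, y is the line along which they close (so a half turn about z gives the same grasp; the last joint's range is limited). The gripper opens to 85 mm and grips with 20 to 120 N. Pads are 22 mm wide; open, the fingers measure 114 mm over their backs; the gripper's body (76 mm by 85 mm) begins 54 mm behind the grasp point. The pads swing forward as they close: fully open they stand 13 mm farther back than shut.
Start: joints at [-1.255, 0.521, -0.036, 1.599, 0.021, 1.021, -0.113], TCP at [0.235, 0.579, 0.239] pointing down, gripper open.
Joint ranges: [-2.91, 2.91], [-0.3, 2.13], [-1.5, 1.42], [0.17, 2.43], [-1.26, 4.41], [0.16, 1.93], [-2.52, 2.52]. Speed limits (rad/s): [1.89, 1.89, 2.39, 2.39, 3.01, 3.01, 3.01].

INTERFACE

Orientations are given as a unit quaternion [w, x, y, z].
In Python, from plant import * gives the robot as it stands. The module is installed in compiled form; this text tells all that it offers.
- The arm moves only by the tool jog_arm, never from a script. Its arguments are lists of equal length, an entry for each row: "translation": the shift along the tool's x, y, z in cm, a list of three; "rotation": the turn, a rotation vector about the tool's x, y, z in degrees, a list of three; "hand": the finger opening in cm, from 0 to 8.54. A call has 1 to 8 rows; each row shifts and turns the commanded pose from where the row before left it, along the tool's axes as they then stand; what a row does not reach is not made up. A row lasts 1/12 s, in which the tool goes at most 41.7 mm and 7.16 degrees, less where a joint would pass 70% of its speed; a pose out of reach is approached as far as the arm can. A call with a gripper value outside its range is refused whole. The fingers move at their own pace and stop on an object; "force" is the grip in N (left out, the last holds). Time passes only in rows, so rows that do not move let the fingers close. It gives the time, the measured TCP pose, the force, the opening and the grip force at its end, in the units of the state.
- get_state(): the state, without advancing time (a new reading comes with each control period).
- read_camera(name): name is "scene" or "top" or "wrist"; returns a dict with "pixels" (420x560x3 uint8, red, green, blue), "fx", "fy", "cx", "cy" (pixels), "dist_coeffs" ([k1, k2, p1, p2, k3] as OpenCV has them; the pictures are not rectified), "extrinsics" (4x4, takes a point from world to camera coordinates). Camera axes: x right, y up, looking along -z (the intrinsics and any distortion apply to the point x, -y, -z); pixel columns grow to the right and rows downward; lengths in m; the calibration is good to about 2 mm. A picture is of the moment at which its call begins. There is no depth.
- finish_job(): hands the job in; it is judged then, once.
Trained networks look in the newest picture that a camera, given by its name, has taken for a name from the list of things; names that differ only in an ending like _2 or _b are one class to them, and where a whole thing is asked for, a point or a joint stands for the part that bears it (a point fixed in the world has none). Each returns a list of dicts, best first, with "p" (0 to 1); they miss things now and then, are a little off and sometimes report something else, mostly with a low value. They report only what shows in the picture. A call takes as long as a camera call. They do not tell look-alikes from the thing itself.
- search_frame(camera, name): "uv" ([column, row] in pixels, amid what is visible of it).
The state is a dict: "time_s": time; "joints": joint angles; "dq": joint speeds; "effort": joint torques, N m; "tool_pos": TCP position; "orientation": TCP orientation; "wrist_force": force on the tool from outside, world axes, zero at the start; "moment": the same for the moment, N m; "finger_gap": finger opening in m; "grip_force": force on a finger pad.
Only numpy, scipy, OpenCV 4.12 (cv2) and the standard library are available. Lean on these libraries where they do the work, as an engineer would, in place of code of your own. Each camera call takes 0.05 s, during which the arm holds its last target. There are 200 camera calls.

TASK

The shop is closing: tidy the demo play tray by sweeping the four loose wooden blocks across the play surface with your fingertips so that they drop into the open storage well at its end. Only push them: do not grip, squeeze or lift any block. Leave the wooden elephant and car and the amber jar standing where they are.

Things in the scene. Friction and masses are not known exactly. Their poses are not given: they have to be found in the camera images.
- tray: Fixed wooden play tray, 284 (x) by 584 mm (y), turned up to 0.2 rad. Origin: centre of its underside, on the table. White play surface: middle 260 (x) by 300 mm (y), 70 mm above the origin. Storage wells at both ends (tray y 150 to 280 and -150 to -280 mm), as wide as the play surface. A 12 mm thick rim, top at 82 mm, runs round the whole outside; none between play surface and wells.
- open_well: Open-topped plywood storage well, fixed in the +y or the -y end of the tray. Outside 260 mm (x, parallel to the tray's x) by 130 mm (y), walls 6 mm. Origin: centre of its underside, at table height, 215 mm from the tray's origin along tray y. Inner floor at 8 mm, wall tops at 70 mm: level with the play surface, which its near wall adjoins without a gap.
- covered_well: The well at the other end of the tray, 260 by 130 mm, shut by a fixed plywood lid (dark finger hole in its middle) level with the play surface, 70 mm above the origin; nothing can drop into it. Origin: centre of its underside.
- plank_a: 56 x 28 x 18 mm natural wood block, like the other three; origin at its centre, x along its length, y along its width, z up. It starts flat on the play surface, its centre 9 mm above it; it slides and does not roll. Mass about 20 g.
- plank_b: 56 x 28 x 18 mm natural wood block, like the other three; origin at its centre, x along its length, y along its width, z up. It starts flat on the play surface, its centre 9 mm above it; it slides and does not roll. Mass about 20 g.
- square: 40 x 40 x 18 mm natural wood block, like the other three; origin at its centre, x along its length, y along its width, z up. It starts flat on the play surface, its centre 9 mm above it; it slides and does not roll. Mass about 20 g.
- bar: 50 x 22 x 18 mm natural wood block, like the other three; origin at its centre, x along its length, y along its width, z up. It starts flat on the play surface, its centre 9 mm above it; it slides and does not roll. Mass about 20 g.
- elephant: Bystander: dark wooden toy elephant, loose, standing on the play surface about its middle line, 31 mm wide (x), 77 mm long (y: trunk to +46 mm, tail to -31 mm), 50 mm tall. Origin at its underside on the play surface.
- car: Bystander: dark wooden toy car with light wheels that do not turn, loose, standing on the play surface about its middle line, 36 mm wide (x), 66 mm long (y), 37 mm tall. Origin at its underside on the play surface.
- jar: Bystander: closed amber jar standing loose on the table beside the tray, 76 mm diameter, 110 mm tall, origin at the centre of its underside.
Mind the look-alikes: they are no part of the job. What is shaped like the bar but purple is not meant.

How it is judged:
At the end, for the whole second after the job is handed in: All four blocks lie at rest (below 20 mm/s) inside the walls of the open well, each block's centre less than 58 mm above the well's underside (at least 12 mm below the play surface); elephant, car and jar are upright (within 0.3 rad) and within 12 mm of where they stood (x of plank_a in the frame of open_well between -0.124 and 0.124 m and y of plank_a in the frame of open_well between -0.059 and 0.059 m and z of each of plank_a, plank_b, square, bar in the frame of open_well below 0.058 m and linear speed of each of plank_a, plank_b, square, bar below 0.02 m/s and x of plank_b in the frame of open_well between -0.124 and 0.124 m and y of plank_b in the frame of open_well between -0.059 and 0.059 m and x of square in the frame of open_well between -0.124 and 0.124 m and y of square in the frame of open_well between -0.059 and 0.059 m and x of bar in the frame of open_well between -0.124 and 0.124 m and y of bar in the frame of open_well between -0.059 and 0.059 m and distance of each of elephant, car, jar from where it was at the start of the episode below 0.012 m and angle between each of elephant, car, jar's own z axis and vertical below 0.3 rad); the robot touches nothing.
It fails at once if a block is lifted: its centre rises above 95 mm over the table, 16 mm above where it lay on the play surface (height (world z) of any of plank_a, plank_b, square, bar above 0.095 m).
It fails at once if a block is gripped, or squeezed or pressed with more than 30 N (contact force between the fingers and plank_a above 30 N or contact force between the fingers and plank_b above 30 N or contact force between the fingers and square above 30 N or contact force between the fingers and bar above 30 N).
It fails at once if the elephant, car or jar is shifted more than 12 mm or tipped more than 0.3 rad (distance of any of elephant, car, jar from where it was at the start of the episode above 0.012 m or angle between any of elephant, car, jar's own z axis and vertical above 0.3 rad).
It also fails if it takes over 72 s, if anything falls off the work surface, if the arm or the gripper's body presses on something with over 40 N, if the wrist force passes 120 N, or if a joint passes its speed limit or range.

## Working session

There is one attempt and no reset: what is moved stays moved. The work goes in short steps, Python scripts to look and compute and a tool call to move; the robot and the scene stay as the last step left them, time stands still between calls to the robot, and variables do not carry over. Pictures are saved under pics/ and viewed, at most 10 in all, crops included, and the job is handed in when it is done.

Besides the shell and the picture viewer there is one more tool, called after "Emit:" as name(argument=value, ...), one argument or row to a line, values as JSON. jog_arm: Moves the arm, as the interface text tells. Its arguments: {"type":"object","properties":{"translation":{"type":"array","items":{"type":"array","items":{"type":"number"}}},"rotation":{"type":"array","items":{"type":"array","items":{"type":"number"}}},"hand":{"type":"array","items":{"type":"number"}},"force":{"type":"number"}},"required":["translation","rotation","hand"]}

```bash
mkdir -p pics; cat > h.py <<'E'
from plant import *
import numpy as np, cv2
def shot(n,f=None):
    c=read_camera(n)
    if f: cv2.imwrite('pics/'+f,c['pixels'][:,:,::-1])
    return c
def K(c): return np.array([[c['fx'],0,c['cx']],[0,c['fy'],c['cy']],[0,0,1.]])
def ray(c,uv,z):
    p=cv2.undistortPoints(np.array([[uv]],float),K(c),np.array(c['dist_coeffs'],float))[0,0]
    E=np.array(c['extrinsics']);R,t=E[:3,:3],E[:3,3]
    d=R.T@np.array([p[0],-p[1],-1]);o=-R.T@t
    return o+d*(z-o[2])/d[2]
def proj(c,P):
    E=np.array(c['extrinsics']);F=np.diag([1,-1,-1.])
    r=cv2.Rodrigues(F@E[:3,:3])[0]
    return cv2.projectPoints(np.array(P,float).reshape(-1,3),r,F@E[:3,3],K(c),np.array(c['dist_coeffs'],float))[0][:,0]
E
python3 - <<'E'
from h import *
c=shot('top','top1.png')
Z=dict(plank_a=.088,square=.088,bar=.088,elephant=.11,car=.1,jar=.11,open_well=.07,covered_well=.07,tray=.07)
for n,z in Z.items():
    for d in search_frame('top',n): print(n,round(d['p'],2),np.round(d['uv']),np.round(ray(c,d['uv'],z),3))
s=get_state();print(s['tool_pos'],s['orientation'],s['time_s'])
shot('scene','scene1.png')
E
```

```text
plank_a 0.71 [269. 219.] [0.621 0.051 0.088]
plank_a 0.64 [336. 280.] [ 0.477 -0.101  0.088]
square 0.8 [291. 292.] [0.451 0.004 0.088]
bar 0.78 [326. 210.] [ 0.637 -0.082  0.088]
bar 0.61 [452. 188.] [ 0.684 -0.379  0.088]
bar 0.57 [464. 236.] [ 0.571 -0.399  0.088]
elephant 0.77 [326. 243.] [ 0.561 -0.078  0.11 ]
elephant 0.66 [279. 252.] [0.542 0.029 0.11 ]
elephant 0.62 [212. 271.] [0.503 0.181 0.11 ]
car 0.92 [279. 252.] [0.542 0.029 0.1  ]
open_well 0.81 [395. 230.] [ 0.59  -0.245  0.07 ]
covered_well 0.86 [214. 271.] [0.504 0.183 0.07 ]
tray 0.88 [301. 254.] [ 0.538 -0.023  0.07 ]
tray 0.68 [337. 279.] [ 0.478 -0.105  0.07 ]
[0.23520258 0.57903455 0.23927315] [ 1.31437727e-07  1.91728533e-01  9.81447996e-01 -1.24040265e-05] 0.5
```

View pics/top1.png

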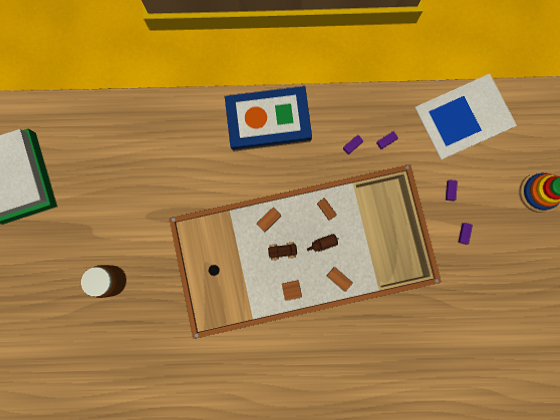

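View pics/scene1.png

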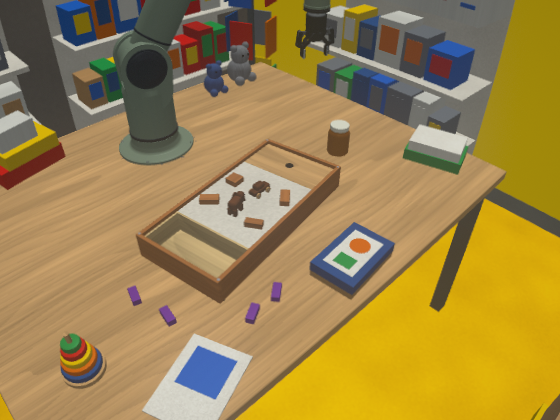

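The top view shows the open well on the right (around 395,230, world -y) and the covered well on the left, with its hole at 214,270. The blocks are at (269,219), (326,210), (291,292) and (340,279). The elephant is at (322,243), the car at (283,251) and the jar at (97,281). The purple bars outside the tray are decoys.

```bash
cat >> h.py <<'E'
def T(tr,P):  # world->tray
    P=np.array(P,float).reshape(-1,3);c,s=np.cos(tr[2]),np.sin(tr[2]);d=P[:,:2]-tr[:2]
    return np.c_[d@[c,s],d@[-s,c]]
def W(tr,q):
    c,s=np.cos(tr[2]),np.sin(tr[2]);return np.array([tr[0]+c*q[0]-s*q[1],tr[1]+s*q[0]+c*q[1]])
def todelta(tr,q,z):
    "tray target -> tool-axis shift in cm, turn about tool z in deg (tool y along tray x)"
    from scipy.spatial.transform import Rotation as R
    s=get_state();o=s['orientation'];r=R.from_quat([o[1],o[2],o[3],o[0]])
    d=r.inv().apply(np.r_[W(tr,q),z]-s['tool_pos'])*100
    y=r.as_matrix()[:,1];a=np.degrees(tr[2]-np.arctan2(y[1],y[0]));a=(a+90)%180-90
    return np.round(d,2),round(-a,2)
def here(tr):
    s=get_state();return np.round(T(tr,s['tool_pos'])[0]*1000,1),round(s['tool_pos'][2]*1000,1)
E
python3 - <<'E'
from h import *
from scipy.optimize import least_squares
c=shot('top');im=c['pixels']
px=np.array([[174,219],[409,166],[439,282],[195,336]])
L=np.array([[.142,.292],[.142,-.292],[-.142,-.292],[-.142,.292]])
f=lambda t:(proj(c,[np.r_[W(t,q),.082] for q in L])-px).ravel()
r=least_squares(f,[.54,-.02,.2]);tr=r.x;print(tr,np.round(r.fun,1));np.save('tr.npy',tr)
hsv=cv2.cvtColor(im,cv2.COLOR_RGB2HSV)
poly=proj(c,[np.r_[W(tr,q),.07] for q in [(.124,.14),(.124,-.144),(-.124,-.144),(-.124,.14)]]).astype(np.int32)
m=np.zeros(im.shape[:2],np.uint8);cv2.fillPoly(m,[poly],255)
m[hsv[:,:,1]<80]=0
n,lab,st,ce=cv2.connectedComponentsWithStats(m)
for i in range(1,n):
    if st[i,4]<40: continue
    k=np.argwhere(lab==i)[:,::-1]
    q=T(tr,[ray(c,p,.085) for p in k])*1000
    (cx,cy),wh,a=cv2.minAreaRect(q.astype(np.float32))
    print(st[i,4],np.round(ce[i]),np.round([cx,cy]),np.round(wh),round(a),'x',q[:,0].min().round(),q[:,0].max().round(),'y',q[:,1].min().round(),q[:,1].max().round(), im[lab==i].mean(0).round())
print(here(tr),todelta(tr,(.07,.1),.2))
E
```

```text
[ 0.5477287  -0.03002958  0.1938111 ] [-4.4 -1.7  2.8 -1.9  3.3  0.7 -1.7  2.4]
211 [326. 209.] [ 82. -71.] [49. 23.] 23 x 57.0 108.0 y -90.0 -52.0 [128.  76.  38.]
293 [269. 219.] [88. 66.] [28. 55.] 33 x 62.0 113.0 y 38.0 95.0 [142.  85.  42.]
299 [324. 243.] [  5. -41.] [28. 73.] 7 x -9.0 21.0 y -78.0 -5.0 [63. 34. 19.]
365 [282. 251.] [ 9. 51.] [65. 36.] 84 x -11.0 28.0 y 19.0 84.0 [73. 44. 25.]
305 [339. 279.] [-83. -63.] [57. 28.] 36 x -113.0 -53.0 y -90.0 -37.0 [144.  86.  43.]
309 [291. 290.] [-84.  50.] [40. 40.] 89 x -104.0 -64.0 y 30.0 70.0 [138.  82.  41.]
(array([-189.4,  657.9]), np.float64(239.3)) (array([-52.26, -32.46,   3.93]), np.float64(56.79))
```

Emit:
jog_arm(
  translation=[
    [0, 0, 0],
    [0, 0, 0],
    [0, 0, 0],
    [0, 0, 0],
    [0, 0, 0],
    [0, 0, 0],
    [0, 0, 0],
    [0, 0, 0],
  ],
  rotation=[
    [0, 0, 7.1],
    [0, 0, 7.1],
    [0, 0, 7.1],
    [0, 0, 7.1],
    [0, 0, 7.1],
    [0, 0, 7.1],
    [0, 0, 7.1],
    [0, 0, 7.1],
  ],
  hand=[1.8, 1.8, 1.8, 1.8, 1.8, 1.8, 1.8, 1.8],
)

```text
time_s: 1.27
tool_pos: [0.2352, 0.5791, 0.2394]
orientation: [-0.0, 0.638, 0.77, 0.0]
wrist_force: [-0.8, -0.1, -0.3]
finger_gap: 0.018
grip_force: 0.0
```

```bash
python3 - <<'E'
from h import *
tr=np.load('tr.npy')
print(here(tr),todelta(tr,(.083,-.026),.15),get_state()['finger_gap'],get_state()['joints'])
# refine tray: white/lid & white/well edges along tray x lines
c=shot('top');g=cv2.cvtColor(c['pixels'],cv2.COLOR_RGB2HSV)
for x in (-.03,-.12,.04,.115):
    ys=np.arange(.3,-.3,-.002);p=proj(c,[np.r_[W(tr,(x,y)),.07] for y in ys])
    s=cv2.remap(g,p[:,0:1].astype(np.float32),p[:,1:2].astype(np.float32),1)[:,0]
    w=ys[(s[:,1]<50)];print(x,w.max(),w.min())
for y in (0.0,.1,-.12):
    xs=np.arange(.18,-.18,-.002);p=proj(c,[np.r_[W(tr,(x,y)),.07] for x in xs])
    s=cv2.remap(g,p[:,0:1].astype(np.float32),p[:,1:2].astype(np.float32),1)[:,0]
    w=xs[(s[:,1]<50)];print('y',y,w.max(),w.min())
E
```

```text
(array([-189.4,  657.9]), np.float64(239.4)) (array([-68.22,  27.67,   8.93]), np.float64(-0.36)) 0.018012538029415107 [-1.41935042  0.53034828  0.20795538  1.60903481 -0.12332427  1.01497138
 -0.98646961]
-0.03 0.14999999999999986 -0.1460000000000004
-0.12 0.14999999999999986 -0.1460000000000004
0.04 0.14999999999999986 -0.1460000000000004
0.115 0.15199999999999986 -0.1460000000000004
y 0.0 0.12999999999999995 -0.12800000000000028
y 0.1 0.12999999999999995 -0.12800000000000028
y -0.12 0.12999999999999995 -0.12600000000000028
```

Emit:
jog_arm(
  translation=[
    [-3.4, 1.4, 0.2],
    [-3.4, 1.4, 0.2],
    [-3.4, 1.4, 0.2],
    [-3.4, 1.4, 0.2],
    [-3.4, 1.4, 0.2],
    [-3.4, 1.4, 0.2],
    [-3.4, 1.4, 0.2],
    [-3.4, 1.4, 0.2],
  ],
  rotation=[
    [0, 0, 0],
    [0, 0, 0],
    [0, 0, 0],
    [0, 0, 0],
    [0, 0, 0],
    [0, 0, 0],
    [0, 0, 0],
    [0, 0, 0],
  ],
  hand=[1.8, 1.8, 1.8, 1.8, 1.8, 1.8, 1.8, 1.8],
)

```text
time_s: 1.98
tool_pos: [0.3981, 0.3322, 0.2235]
orientation: [0.0, 0.634, 0.773, 0.0]
wrist_force: [0.5, 0.4, 0.1]
finger_gap: 0.0181
grip_force: 0.0
```

```bash
python3 - <<'E'
from h import *
tr=np.load('tr.npy')
print(here(tr),todelta(tr,(.083,-.026),.2),get_state()['joints'])
E
```

```text
(array([-77. , 384.2]), np.float64(223.5)) (array([-41.08,  15.86,   2.34]), np.float64(0.2)) [-1.00564795  0.38229668  0.25550279  1.90658932 -0.12401589  0.86728915
 -0.49019641]
```

Emit:
jog_arm(
  translation=[
    [-3.7, 1.4, 0.2],
    [-3.7, 1.4, 0.2],
    [-3.7, 1.4, 0.2],
    [-3.7, 1.4, 0.2],
    [-3.7, 1.4, 0.2],
    [-3.7, 1.4, 0.2],
    [-3.7, 1.4, 0.2],
    [-3.7, 1.4, 0.2],
  ],
  rotation=[
    [0, 0, 0],
    [0, 0, 0],
    [0, 0, 0],
    [0, 0, 0],
    [0, 0, 0],
    [0, 0, 0],
    [0, 0, 0],
    [0, 0, 0],
  ],
  hand=[1.8, 1.8, 1.8, 1.8, 1.8, 1.8, 1.8, 1.8],
)

```text
time_s: 2.65
tool_pos: [0.5651, 0.063, 0.2074]
orientation: [0.0, 0.634, 0.773, 0.0]
wrist_force: [-0.1, -0.1, 0.8]
finger_gap: 0.018
grip_force: 0.0
```

```bash
python3 - <<'E'
from h import *
tr=np.load('tr.npy')
print(here(tr),todelta(tr,(.083,-.026),.15),get_state()['joints'])
E
```

```text
(array([34.9, 87.9]), np.float64(207.4)) (array([-11.41,   4.77,   5.74]), np.float64(0.19)) [-0.43357347  0.48672535  0.30444143  1.79756724 -0.18249293  0.88442027
  0.15086229]
```

Emit:
jog_arm(
  translation=[
    [-2.85, 1.2, 1.4],
    [-2.85, 1.2, 1.4],
    [-2.85, 1.2, 1.4],
    [-2.85, 1.2, 1.5],
    [0, 0, 2.5],
    [0, 0, 2.5],
    [0, 0, 1.6],
    [0, 0, 0],
  ],
  rotation=[
    [0, 0, 0],
    [0, 0, 0],
    [0, 0, 0],
    [0, 0, 0],
    [0, 0, 0],
    [0, 0, 0],
    [0, 0, 0],
    [0, 0, 0],
  ],
  hand=[1.8, 1.8, 1.8, 1.8, 1.8, 1.8, 1.8, 1.8],
)

```text
time_s: 3.32
tool_pos: [0.6316, -0.0378, 0.081]
orientation: [-0.002, 0.634, 0.773, -0.001]
wrist_force: [-0.3, -0.2, 1.1]
finger_gap: 0.0182
grip_force: 0.0
```

```bash
python3 - <<'E'
from h import *
tr=np.load('tr.npy')
print(here(tr),todelta(tr,(.083,-.17),.084),get_state()['joints'])
shot('wrist','w1.png');shot('scene','s2.png')
E
```

```text
(array([ 80.8, -23.8]), np.float64(81.0)) (array([-14.62,   0.18,  -0.32]), np.float64(0.15)) [-0.19592966  0.74758341  0.24796548  1.69804682 -0.25254836  0.73236928
  0.37446128]
```

View pics/w1.png

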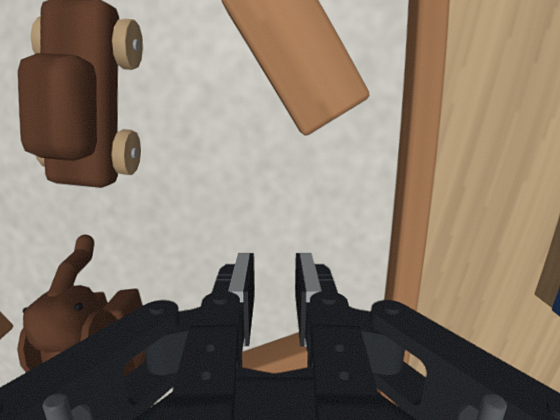

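The wrist view shows the fingers at (240–320,300), clear of the elephant at (70,310). The bar is just behind them at (280,350) and plank_a is at (300,65). I'll push the bar now.

Emit:
jog_arm(
  translation=[
    [-1.0, 0, -0.2],
    [-1.2, 0.05, 0],
    [-1.3, 0.05, 0],
    [-1.3, 0.05, 0],
    [-1.3, 0, 0],
    [-1.3, 0, 0],
    [-1.3, 0, 0],
    [-1.3, 0, 0],
  ],
  rotation=[
    [0, 0, 0],
    [0, 0, 0],
    [0, 0, 0],
    [0, 0, 0],
    [0, 0, 0],
    [0, 0, 0],
    [0, 0, 0],
    [0, 0, 0],
  ],
  hand=[1.8, 1.8, 1.8, 1.8, 1.8, 1.8, 1.8, 1.8],
)

```text
time_s: 4.08
tool_pos: [0.6542, -0.1373, 0.0863]
orientation: [-0.0, 0.636, 0.772, -0.0]
wrist_force: [0.1, 0.2, -0.1]
finger_gap: 0.0179
grip_force: 0.1
```

Emit:
jog_arm(
  translation=[
    [-1.3, 0, 0],
    [-1.3, 0, 0],
    [-1.3, 0, 0],
    [-1.2, 0, 0],
    [0, 0, 0],
    [0, 0, -3.0],
    [0, 0, -3.5],
    [0, 0, -1],
  ],
  rotation=[
    [0, 0, 0],
    [0, 0, 0],
    [0, 0, 0],
    [0, 0, 0],
    [0, 0, 0],
    [0, 0, 0],
    [0, 0, 0],
    [0, 0, 0],
  ],
  hand=[1.8, 1.8, 1.8, 1.8, 1.8, 1.8, 1.8, 1.8],
)

```text
time_s: 4.75
tool_pos: [0.6655, -0.1862, 0.166]
orientation: [0.002, 0.635, 0.772, 0.001]
wrist_force: [-0.6, -0.6, 0.6]
finger_gap: 0.0184
grip_force: 0.0
```

```bash
cat > b.py <<'E'
from h import *
import sys
tr=np.load('tr.npy')
print(here(tr))
if len(sys.argv)>3: print(todelta(tr,(float(sys.argv[1]),float(sys.argv[2])),float(sys.argv[3])))
c=shot('top')
for n in ('bar','plank_a','square','car','elephant'):
    for d in search_frame('top',n):
        q=T(tr,ray(c,d['uv'],.085))[0]*1000
        if abs(q[0])<150 and abs(q[1])<300: print(n,round(d['p'],2),np.round(d['uv']),np.round(q))
E
python3 b.py .086 .125 .15; python3 -c "
from h import *
shot('scene','s3.png')"
```

```text
(array([  85.5, -175.9]), np.float64(166.0))
(array([30.09,  0.04,  1.54]), np.float64(-0.01))
bar 0.43 [366. 207.] [  66. -162.]
plank_a 0.75 [339. 277.] [-79. -63.]
plank_a 0.65 [292. 290.] [-85.  48.]
plank_a 0.62 [270. 218.] [90. 62.]
square 0.69 [291. 292.] [-89.  52.]
car 0.94 [280. 255.] [ 0. 58.]
elephant 0.68 [324. 242.] [  8. -48.]
elephant 0.23 [213. 271.] [ -2. 216.]
```

View pics/s3.png

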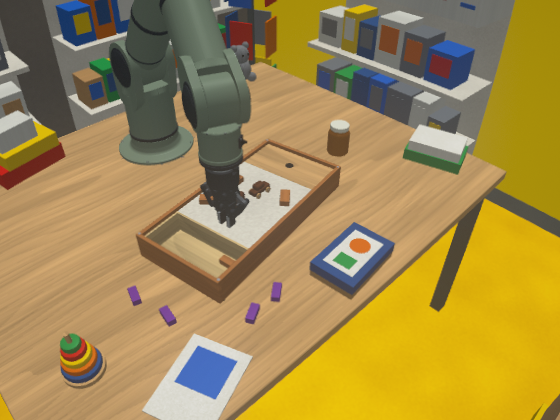

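The bar now lies in the well at (228,262), and everything else stands as before. Plank_a is next.

Emit:
jog_arm(
  translation=[
    [3.76, 0, 0],
    [3.76, 0, 0],
    [3.76, 0, 0],
    [3.76, 0, 0],
    [3.76, 0, 0],
    [3.76, 0, 0],
    [3.76, 0, 0],
    [3.76, 0, 0],
  ],
  rotation=[
    [0, 0, 0],
    [0, 0, 0],
    [0, 0, 0],
    [0, 0, 0],
    [0, 0, 0],
    [0, 0, 0],
    [0, 0, 0],
    [0, 0, 0],
  ],
  hand=[1.8, 1.8, 1.8, 1.8, 1.8, 1.8, 1.8, 1.8],
)

```text
time_s: 5.77
tool_pos: [0.605, 0.1111, 0.1606]
orientation: [-0.0, 0.635, 0.772, -0.0]
wrist_force: [2.0, 1.0, 0.7]
finger_gap: 0.0179
grip_force: 0.0
```

```bash
python3 b.py .086 .125 .083
```

```text
(array([ 83.4, 127.5]), np.float64(160.6))
(array([-0.25,  0.27,  7.76]), np.float64(-0.01))
bar 0.55 [368. 203.] [  74. -169.]
bar 0.28 [294. 291.] [-88.  46.]
plank_a 0.67 [334. 278.] [-79. -52.]
plank_a 0.51 [270. 217.] [91. 63.]
square 0.54 [292. 292.] [-88.  50.]
car 0.87 [278. 252.] [ 8. 61.]
elephant 0.83 [323. 242.] [  7. -45.]
```

Emit:
jog_arm(
  translation=[
    [0, 0.2, 2.5],
    [0, 0.1, 2.5],
    [0, 0, 2],
    [0, 0, 0.7],
    [-0.8, 0, 0],
    [-1.2, 0, 0],
    [-1.2, 0, 0],
    [-1.2, 0, 0],
  ],
  rotation=[
    [0, 0, 0],
    [0, 0, 0],
    [0, 0, 0],
    [0, 0, 0],
    [0, 0, 0],
    [0, 0, 0],
    [0, 0, 0],
    [0, 0, 0],
  ],
  hand=[1.8, 1.8, 1.8, 1.8, 1.8, 1.8, 1.8, 1.8],
)

```text
time_s: 6.73
tool_pos: [0.6184, 0.0646, 0.0856]
orientation: [0.001, 0.636, 0.772, 0.001]
wrist_force: [-0.8, 0.3, 1.0]
finger_gap: 0.0178
grip_force: 0.1
```

Emit:
jog_arm(
  translation=[
    [-1.2, 0, 0],
    [-1.2, 0, 0],
    [-1.2, 0, 0],
    [-1.2, 0, 0],
    [-1.2, 0, 0],
    [-1.2, 0, 0],
    [-1.2, 0, 0],
    [-1.2, 0, 0],
  ],
  rotation=[
    [0, 0, 0],
    [0, 0, 0],
    [0, 0, 0],
    [0, 0, 0],
    [0, 0, 0],
    [0, 0, 0],
    [0, 0, 0],
    [0, 0, 0],
  ],
  hand=[1.8, 1.8, 1.8, 1.8, 1.8, 1.8, 1.8, 1.8],
)

```text
time_s: 7.4
tool_pos: [0.6363, -0.0288, 0.0844]
orientation: [0.0, 0.636, 0.772, 0.0]
wrist_force: [0.9, -0.3, -0.6]
finger_gap: 0.0176
grip_force: 0.1
```

```bash
python3 b.py .086 -.175 .082;python3 -c "
from h import *
c=shot('top')
p=c['pixels'][150:350,160:450,::-1];cv2.imwrite('pics/t4.png',cv2.resize(p,None,fx=2.5,fy=2.5))"
```

```text
(array([ 87.1, -15.9]), np.float64(84.4))
(array([-15.91,  -0.1 ,   0.25]), np.float64(-0.03))
bar 0.64 [367. 202.] [  77. -168.]
plank_a 0.6 [343. 282.] [-91. -70.]
square 0.62 [392. 234.] [  -8. -206.]
elephant 0.64 [343. 283.] [-95. -70.]
```

View pics/t4.png

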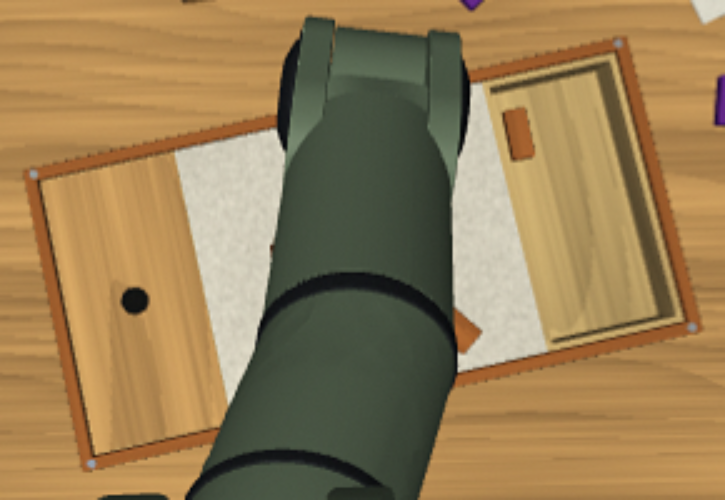

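The arm hides the block here. The bar lies flat in the well, in this crop at (518,133). The lane is clear, so I'll carry on pushing.

Emit:
jog_arm(
  translation=[
    [-1.2, 0, 0.2],
    [-1.2, 0, 0],
    [-1.2, 0, 0],
    [-1.2, 0, 0],
    [-1.2, 0, 0],
    [-1.2, 0, 0],
    [-1.2, 0, 0],
    [-1.2, 0, 0],
  ],
  rotation=[
    [0, 0, 0],
    [0, 0, 0],
    [0, 0, 0],
    [0, 0, 0],
    [0, 0, 0],
    [0, 0, 0],
    [0, 0, 0],
    [0, 0, 0],
  ],
  hand=[1.8, 1.8, 1.8, 1.8, 1.8, 1.8, 1.8, 1.8],
)

```text
time_s: 8.42
tool_pos: [0.6545, -0.123, 0.0823]
orientation: [0.0, 0.636, 0.772, -0.0]
wrist_force: [-0.0, 0.5, -0.0]
finger_gap: 0.0183
grip_force: 0.1
```

Emit:
jog_arm(
  translation=[
    [-1.2, 0, 0],
    [-1.2, 0, 0],
    [-1.3, 0, 0],
    [-1.3, 0, 0],
    [-1.2, 0, 0],
    [0, 0, -2.5],
    [0, 0, -3.5],
    [0, 0, -2],
  ],
  rotation=[
    [0, 0, 0],
    [0, 0, 0],
    [0, 0, 0],
    [0, 0, 0],
    [0, 0, 0],
    [0, 0, 0],
    [0, 0, 0],
    [0, 0, 0],
  ],
  hand=[1.8, 1.8, 1.8, 1.8, 1.8, 1.8, 1.8, 1.8],
)

```text
time_s: 9.08
tool_pos: [0.6669, -0.1839, 0.1651]
orientation: [0.001, 0.636, 0.772, 0.0]
wrist_force: [0.2, 0.1, 0.3]
finger_gap: 0.0181
grip_force: 0.0
```

```bash
python3 b.py -.083 -.008 .17; python3 -c "
from h import *
c=shot('top')
a=c['pixels'][150:350,160:450,::-1];c=shot('scene');b=c['pixels'][120:320,120:410,::-1]
cv2.imwrite('pics/t5.png',cv2.resize(np.vstack([a,b]),None,fx=1.5,fy=1.5))"
```

```text
(array([  87.3, -173.9]), np.float64(165.1))
(array([ 16.58, -17.05,  -0.54]), np.float64(-0.06))
plank_a 0.82 [340. 282.] [-89. -63.]
square 0.55 [290. 293.] [-89.  54.]
car 0.7 [281. 252.] [ 6. 54.]
elephant 0.77 [324. 244.] [  2. -46.]
```

View pics/t5.png

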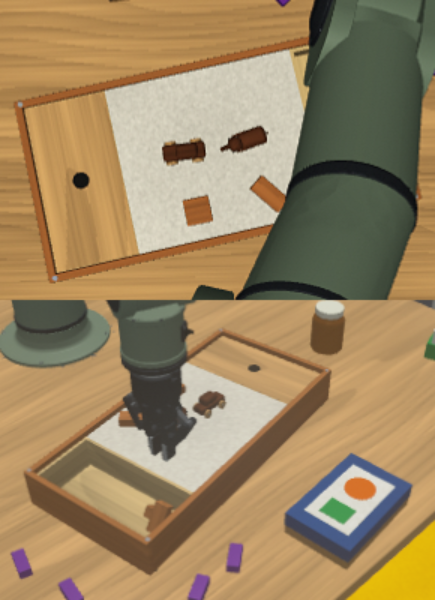

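The top half shows the upper lane empty and the toys unmoved. The scene half shows plank_a and the bar in the well at (158,512). Next is the lower lane, starting with plank_b.

Emit:
jog_arm(
  translation=[
    [2.1, -2.13, -0.1],
    [2.1, -2.13, -0.1],
    [2.1, -2.13, 0],
    [2.1, -2.13, 0],
    [2.1, -2.13, 0],
    [2.1, -2.13, 0],
    [2.1, -2.13, 0],
    [2.1, -2.13, 0],
  ],
  rotation=[
    [0, 0, 0],
    [0, 0, 0],
    [0, 0, 0],
    [0, 0, 0],
    [0, 0, 0],
    [0, 0, 0],
    [0, 0, 0],
    [0, 0, 0],
  ],
  hand=[1.8, 1.8, 1.8, 1.8, 1.8, 1.8, 1.8, 1.8],
)

```text
time_s: 10.15
tool_pos: [0.4652, -0.0498, 0.1639]
orientation: [-0.0, 0.635, 0.772, -0.0]
wrist_force: [-0.1, 1.1, 0.2]
finger_gap: 0.0176
grip_force: 0.0
```

```bash
python3 b.py -.083 -.008 .083
```

```text
(array([-84.8,  -3.5]), np.float64(163.9))
(array([-0.45,  0.18,  8.09]), np.float64(-0.01))
bar 0.58 [372. 206.] [  66. -177.]
plank_a 0.67 [379. 194.] [  88. -199.]
square 0.58 [283. 293.] [-87.  69.]
car 0.74 [280. 252.] [ 6. 56.]
elephant 0.85 [323. 242.] [  7. -45.]
```

Emit:
jog_arm(
  translation=[
    [-0.4, 0.2, 2.5],
    [0, 0, 2.5],
    [0, 0, 2.2],
    [0, 0, 0.8],
    [-0.8, 0, 0],
    [-1.2, 0, 0],
    [-1.2, 0, 0],
    [-1.2, 0, 0],
  ],
  rotation=[
    [0, 0, 0],
    [0, 0, 0],
    [0, 0, 0],
    [0, 0, 0],
    [0, 0, 0],
    [0, 0, 0],
    [0, 0, 0],
    [0, 0, 0],
  ],
  hand=[1.8, 1.8, 1.8, 1.8, 1.8, 1.8, 1.8, 1.8],
)

```text
time_s: 11.12
tool_pos: [0.4789, -0.0986, 0.0855]
orientation: [0.001, 0.636, 0.772, 0.0]
wrist_force: [0.4, 0.7, -0.2]
finger_gap: 0.0179
grip_force: 0.1
```

Emit:
jog_arm(
  translation=[
    [-1.2, 0, 0],
    [-1.2, 0, 0],
    [-1.2, 0, 0],
    [-1.2, 0, 0],
    [-1.2, 0, 0],
    [-1.2, 0, 0],
    [-1.2, 0, 0],
    [-1.2, 0, 0],
  ],
  rotation=[
    [0, 0, 0],
    [0, 0, 0],
    [0, 0, 0],
    [0, 0, 0],
    [0, 0, 0],
    [0, 0, 0],
    [0, 0, 0],
    [0, 0, 0],
  ],
  hand=[1.8, 1.8, 1.8, 1.8, 1.8, 1.8, 1.8, 1.8],
)

```text
time_s: 11.78
tool_pos: [0.4966, -0.1925, 0.0843]
orientation: [-0.0, 0.635, 0.772, -0.0]
wrist_force: [0.1, -1.0, 0.4]
finger_gap: 0.0181
grip_force: 0.0
```

Emit:
jog_arm(
  translation=[
    [-1.2, 0, 0],
    [-1.2, 0, 0],
    [-0.8, 0, 0],
    [0, 0, 0],
    [0, 0, -2.5],
    [0, 0, -3.5],
    [0, 0, -2],
    [0, 0, 0],
  ],
  rotation=[
    [0, 0, 0],
    [0, 0, 0],
    [0, 0, 0],
    [0, 0, 0],
    [0, 0, 0],
    [0, 0, 0],
    [0, 0, 0],
    [0, 0, 0],
  ],
  hand=[1.8, 1.8, 1.8, 1.8, 1.8, 1.8, 1.8, 1.8],
)

```text
time_s: 12.45
tool_pos: [0.5042, -0.2229, 0.1682]
orientation: [0.002, 0.635, 0.772, 0.001]
wrist_force: [-0.2, 0.1, -0.4]
finger_gap: 0.0182
grip_force: 0.0
```

```bash
python3 b.py -.085 .1 .165; python3 -c "
from h import *
c=shot('top')
a=c['pixels'][150:350,160:450,::-1];c=shot('scene');b=c['pixels'][120:320,120:410,::-1]
cv2.imwrite('pics/t6.png',cv2.resize(np.vstack([a,b]),None,fx=1.5,fy=1.5))"
```

```text
(array([ -79.9, -180.9]), np.float64(168.2))
(array([28.09, -0.51,  0.25]), np.float64(0.01))
bar 0.59 [372. 205.] [  66. -176.]
plank_a 0.75 [376. 192.] [  94. -194.]
square 0.7 [292. 290.] [-84.  48.]
car 0.78 [281. 253.] [ 4. 54.]
elephant 0.64 [322. 243.] [  6. -43.]
```

View pics/t6.png

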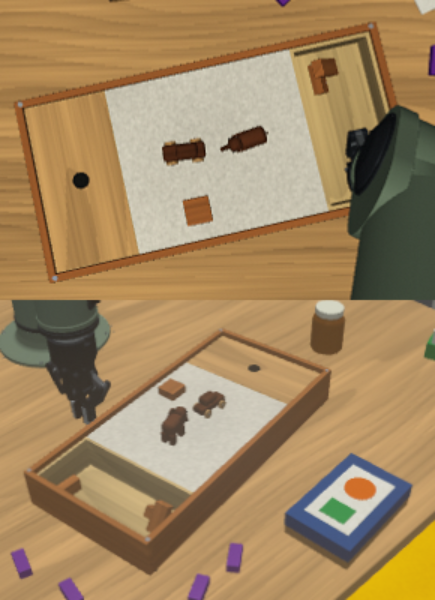

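Three blocks are in the well, at (320,75) in the top view and (70,482) in the scene half. Only the square at (198,210) is left, and the toys haven't moved.

Emit:
jog_arm(
  translation=[
    [3.5, 0, 0],
    [3.5, 0, 0],
    [3.5, 0, 0],
    [3.5, -0.1, 0],
    [3.5, -0.1, 0],
    [3.5, -0.1, 0],
    [3.5, -0.1, 0],
    [3.5, -0.1, 0],
  ],
  rotation=[
    [0, 0, 0],
    [0, 0, 0],
    [0, 0, 0],
    [0, 0, 0],
    [0, 0, 0],
    [0, 0, 0],
    [0, 0, 0],
    [0, 0, 0],
  ],
  hand=[1.8, 1.8, 1.8, 1.8, 1.8, 1.8, 1.8, 1.8],
)

```text
time_s: 13.52
tool_pos: [0.443, 0.0526, 0.1641]
orientation: [-0.0, 0.636, 0.772, -0.0]
wrist_force: [0.6, 0.2, -0.4]
finger_gap: 0.0177
grip_force: 0.0
```

```bash
python3 b.py -.085 .1 .083; python3 -c "
from h import *
print(get_state()['joints'])"
```

```text
(array([-86.9, 101.2]), np.float64(164.1))
(array([-0.12,  0.19,  8.11]), np.float64(-0.02))
bar 0.7 [370. 206.] [  67. -173.]
plank_a 0.72 [376. 192.] [  95. -193.]
plank_a 0.69 [406. 269.] [ -95. -219.]
plank_a 0.52 [208. 261.] [ 23. 223.]
car 0.73 [282. 256.] [-2. 55.]
elephant 0.76 [324. 243.] [  4. -49.]
elephant 0.53 [282. 252.] [ 5. 52.]
[-0.40382493  0.36420295  0.19685718  2.13297692 -0.11410554  0.65435798
  0.06378985]
```

Emit:
jog_arm(
  translation=[
    [-0.1, 0.2, 2.5],
    [0, 0, 2.5],
    [0, 0, 2.2],
    [0, 0, 0.8],
    [-0.8, 0, 0],
    [-1.2, 0, 0],
    [-1.2, 0, 0],
    [-1.2, 0, 0],
  ],
  rotation=[
    [0, 0, 0],
    [0, 0, 0],
    [0, 0, 0],
    [0, 0, 0],
    [0, 0, 0],
    [0, 0, 0],
    [0, 0, 0],
    [0, 0, 0],
  ],
  hand=[1.8, 1.8, 1.8, 1.8, 1.8, 1.8, 1.8, 1.8],
)

```text
time_s: 14.48
tool_pos: [0.4551, 0.0057, 0.0855]
orientation: [0.001, 0.636, 0.772, 0.0]
wrist_force: [-1.0, 0.1, 1.1]
finger_gap: 0.0176
grip_force: 0.1
```

Emit:
jog_arm(
  translation=[
    [-1.2, 0, 0],
    [-1.2, 0, 0],
    [-1.2, 0, 0],
    [-1.2, 0, 0],
    [-1.2, 0, 0],
    [-1.2, 0, 0],
    [-1.2, 0, 0],
    [-1.2, 0, 0],
  ],
  rotation=[
    [0, 0, 0],
    [0, 0, 0],
    [0, 0, 0],
    [0, 0, 0],
    [0, 0, 0],
    [0, 0, 0],
    [0, 0, 0],
    [0, 0, 0],
  ],
  hand=[1.8, 1.8, 1.8, 1.8, 1.8, 1.8, 1.8, 1.8],
)

```text
time_s: 15.15
tool_pos: [0.4734, -0.0889, 0.0857]
orientation: [0.001, 0.636, 0.772, 0.0]
wrist_force: [-0.0, 0.7, -0.0]
finger_gap: 0.0185
grip_force: 0.1
```

```bash
python3 b.py -.083 -.175 .083
```

```text
(array([-84.3, -43.4]), np.float64(85.7))
(array([-13.16,   0.15,   0.28]), np.float64(-0.09))
bar 0.68 [370. 204.] [  69. -173.]
plank_a 0.62 [405. 270.] [ -95. -215.]
plank_a 0.59 [378. 193.] [  91. -196.]
car 0.75 [281. 254.] [ 0. 55.]
elephant 0.84 [324. 242.] [  6. -48.]
```

Emit:
jog_arm(
  translation=[
    [-1.2, 0, 0.1],
    [-1.2, 0, 0.1],
    [-1.2, 0, 0],
    [-1.2, 0, 0],
    [-1.2, 0, 0],
    [-1.2, 0, 0],
    [-1.2, 0, 0],
    [-1.2, 0, 0],
  ],
  rotation=[
    [0, 0, 0],
    [0, 0, 0],
    [0, 0, 0],
    [0, 0, 0],
    [0, 0, 0],
    [0, 0, 0],
    [0, 0, 0],
    [0, 0, 0],
  ],
  hand=[1.8, 1.8, 1.8, 1.8, 1.8, 1.8, 1.8, 1.8],
)

```text
time_s: 16.12
tool_pos: [0.4915, -0.1823, 0.0823]
orientation: [0.0, 0.636, 0.772, -0.0]
wrist_force: [0.5, 0.3, -0.4]
finger_gap: 0.0175
grip_force: 0.0
```

Emit:
jog_arm(
  translation=[
    [-1.2, 0, 0],
    [-1.2, 0, 0],
    [-1.0, 0, 0],
    [0, 0, 0],
    [0, 0, -2.5],
    [0, 0, -3.5],
    [0, 0, -3.5],
    [0, 0, -2],
  ],
  rotation=[
    [0, 0, 0],
    [0, 0, 0],
    [0, 0, 0],
    [0, 0, 0],
    [0, 0, 0],
    [0, 0, 0],
    [0, 0, 0],
    [0, 0, 0],
  ],
  hand=[1.8, 1.8, 1.8, 1.8, 1.8, 1.8, 1.8, 1.8],
)

```text
time_s: 16.78
tool_pos: [0.4985, -0.2144, 0.2005]
orientation: [0.001, 0.635, 0.772, 0.001]
wrist_force: [0.1, -0.5, 0.7]
finger_gap: 0.0179
grip_force: 0.0
```

Emit:
jog_arm(
  translation=[
    [3.5, 0, 0],
    [3.5, 0, 0],
    [3.5, 0, 0],
    [3.5, 0, 0],
    [3.5, 0, 0],
    [3.5, 0, 0],
    [3.5, 0, 0],
    [3.5, 0, 0],
  ],
  rotation=[
    [0, 0, 0],
    [0, 0, 0],
    [0, 0, 0],
    [0, 0, 0],
    [0, 0, 0],
    [0, 0, 0],
    [0, 0, 0],
    [0, 0, 0],
  ],
  hand=[1.8, 1.8, 1.8, 1.8, 1.8, 1.8, 1.8, 1.8],
)

```text
time_s: 17.45
tool_pos: [0.4431, 0.0622, 0.1974]
orientation: [-0.0, 0.635, 0.772, 0.0]
wrist_force: [1.5, 0.5, 0.3]
finger_gap: 0.0181
grip_force: 0.0
```

```bash
python3 b.py; python3 -c "
from h import *
c=shot('top')
a=c['pixels'][150:350,160:450,::-1];c=shot('scene');b=c['pixels'][120:320,120:410,::-1]
cv2.imwrite('pics/t7.png',cv2.resize(np.vstack([a,b]),None,fx=1.5,fy=1.5))"
```

```text
(array([-84.9, 110.6]), np.float64(197.4))
bar 0.41 [370. 205.] [  69. -172.]
plank_a 0.51 [404. 268.] [ -91. -213.]
plank_a 0.5 [376. 194.] [  91. -191.]
square 0.45 [384. 268.] [ -81. -170.]
square 0.35 [281. 252.] [ 6. 55.]
car 0.64 [280. 251.] [ 9. 56.]
elephant 0.79 [325. 243.] [  4. -50.]
```

View pics/t7.png

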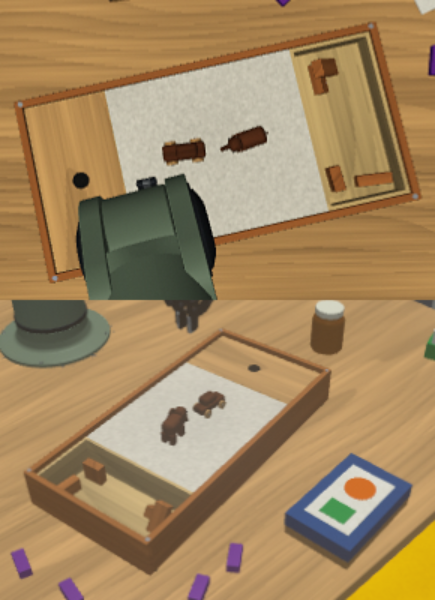

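All four blocks are in the well: plank_a and the bar at (320,75), the square standing on edge at (335,178) and plank_b at (372,180). The toys and jar are unmoved and the arm is clear.

```bash
python3 -c "
from plant import *
print(finish_job())"
```

```text
the job is handed in; nothing more can be done
None
```

I swept all four blocks into the open well by pushing only and handed the job in at about 18 s of the 72 s allowed. The last pictures show the elephant, car and jar standing where they were. `finish_job()` returned no verdict.

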